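# Close up the terrain row under the table lamp

## Task

Slide the three loose terrain tiles across the gaming table, under the lamp bar, and nudge them into one straight row: each tile squared up with one of its short (80 mm) edges flush against the long wooden rail, the first tile touching the short end stop and the others closed up edge to edge behind it, in any order. Keep the tiles flat on the table (slide them, do not pick them up or tip them), do not bump the lamp, and leave the can, tape measure and die where they are.

Things in the scene. Friction and masses are not known exactly. Their poses are not given: they have to be found in the camera images.
- cottage_tile: Loose terrain tile 90 (x) by 80 (y) by 14 mm thick, 0.22 kg: green turf with a brick cottage 44 (x) by 40 (y), flat upright +-y gable walls, dark roof, ridge along y at 71 mm above the table. The model is fixed to the tile, centred 10 mm to the -x side of the tile's centre. Origin: centre of the tile's underside, z up. The little bushes cannot be felt.
- tower_tile: Loose terrain tile 90 (x) by 80 (y) by 14 mm thick, 0.22 kg: brown earth with a square grey tower 40 by 40, flat-sided to 64, battlements to 73 mm above the table. The model is fixed to the tile, centred 10 mm to the -x side of the tile's centre. Origin: centre of the tile's underside, z up. The little bushes cannot be felt.
- bunker_tile: Loose terrain tile 90 (x) by 80 (y) by 14 mm thick, 0.22 kg: ochre ground with a pale concrete bunker 46 (x) by 40 (y), flat-sided to 52, round hatch to 60 mm above the table. The model is fixed to the tile, centred 10 mm to the -x side of the tile's centre. Origin: centre of the tile's underside, z up. The little bushes cannot be felt.
- fence: Fixed L-shaped pale wooden fence, 24 mm high. Origin: inner corner at table level; z up. Long back rail at x 0 to 20, y -20 to 300 mm (inner face x = 0); short end stop at y -20 to 0, x -55 to 0 mm (inner face y = 0). The row belongs on the rail's -x side (the robot's side), starting at the stop and running along +y.
- lamp: Fixed aluminium light bar on two posts, over the row. Same origin and axes as the fence. Bar: x -80 to -50, y -130 to 370 mm, 190 to 212 mm above the table. Posts: radius 8 mm at x -65, y -120 and y 360 mm, on round feet of radius 28 mm, 8 mm high.
- can: Bystander: white drinks can with a yellow band, radius 33 mm, 115 mm high, standing. Origin: centre of its underside.
- tape_measure: Bystander: yellow tape measure case 65 by 34 by 60 mm high, standing. Origin: centre of its underside.
- die: Bystander: big white die, 28 mm cube. Origin: centre of its underside.
There are look-alikes about, which are no part of the job. What is shaped like the cottage_tile but blue or red is not meant. Leave any blue look-alike of the bunker_tile alone.

How it is judged:
At the end, for the whole second after the job is handed in: All three tiles lie flat and still on the table, in any order, each within 5 mm of the back rail (at its centre) and square to it within 0.06 rad, either way round; the gaps from the end stop to the last tile add up to at most 8 mm (every tile's centre less than 208 mm from the stop's face) (x of cottage_tile in the frame of fence between -0.05 and -0.04 m and y of cottage_tile in the frame of fence between 0.035 and 0.208 m and angle between the x axis of each of cottage_tile, tower_tile, bunker_tile and the x axis of fence, either way round below 0.06 rad and height (world z) of each of cottage_tile, tower_tile, bunker_tile below 0.004 m and angle between each of cottage_tile, tower_tile, bunker_tile's own z axis and vertical below 0.05 rad and linear speed of each of cottage_tile, tower_tile, bunker_tile below 0.01 m/s and x of tower_tile in the frame of fence between -0.05 and -0.04 m and y of tower_tile in the frame of fence between 0.035 and 0.208 m and x of bunker_tile in the frame of fence between -0.05 and -0.04 m and y of bunker_tile in the frame of fence between 0.035 and 0.208 m); the robot touches nothing.
It fails at once if a tile was lifted more than 20 mm off the table (height (world z) of any of cottage_tile, tower_tile, bunker_tile above 0.02 m).
It fails at once if a tile was tipped more than 0.25 rad (angle between any of cottage_tile, tower_tile, bunker_tile's own z axis and vertical above 0.25 rad).
It fails at once if the robot bumped the lamp with more than 8 N (contact force between any of the fingers, the arm and lamp above 8 N).
It fails at once if the can, tape measure or die was moved more than 20 mm (distance of any of can, tape_measure, die from where it was at the start of the episode above 0.02 m).
It also fails if it takes over 72 s, if anything falls off the work surface, if the arm or the gripper's body presses on something with over 40 N, if the wrist force passes 120 N, or if a joint passes its speed limit or range.

## Robot

A 7-joint arm with a two-finger parallel gripper is mounted at the origin on the work surface. World frame = base frame: x ahead of the robot, y to its left, z up, the work surface at z = 0. Lengths are in m, angles in rad, forces in N, time in s.
With the tool pointing down it reaches from about 0.4 to 0.875 m from the base axis. Payload 19.3 kg.
Tool frame: the origin (TCP) lies midway between the tips of the shut fingers; the grasp point (between the pads) lies 19 mm behind it (robot.tcp_to_grasp is the distance from the TCP to the grasp point, in m); z points along the fingers, y is the line along which they close (so a half turn about z gives the same grasp; the last joint's range is limited). The gripper opens to 85 mm and grips with 20 to 120 N. Pads are 22 mm wide; open, the fingers measure 114 mm over their backs; the gripper's body (76 mm by 85 mm) begins 54 mm behind the grasp point. The pads swing forward as they close: fully open they stand 13 mm farther back than shut.
Start: joints at [-1.175, 0.521, -0.036, 1.599, 0.021, 1.021, -0.113], TCP at [0.281, 0.558, 0.191] pointing down, gripper open.
Joint ranges: [-2.91, 2.91], [-0.3, 2.13], [-1.5, 1.42], [0.17, 2.43], [-1.26, 4.41], [0.16, 1.93], [-2.52, 2.52]. Speed limits (rad/s): [1.89, 1.89, 2.39, 2.39, 3.01, 3.01, 3.01].

## Interface

Orientations are given as a unit quaternion [w, x, y, z].
In Python, from cell import readout, vision, workorder, robot gives the robot as it stands. The module is installed in compiled form; this text tells all that it offers.
- The arm moves only by the tool move_arm, never from a script. Its argument "deltas" is a list of rows, each a list of 6 numbers: the shift along the tool's x, y, z in m, then the turn, a rotation vector about the tool's x, y, z in rad. In form: [[x, y, z, wx, wy, wz], ...]. A call has 1 to 20 rows; each row shifts and turns the commanded pose from where the row before left it, along the tool's axes as they then stand; what a row does not reach is not made up. A row lasts 1/10 s, in which the tool goes at most 50 mm and 8.59 degrees, less where a joint would pass 70% of its speed; a pose out of reach is approached as far as the arm can. A call is refused whole if a number of a shift passes 0.05 or a number of a turn 0.15, either way. A call with a gripper value outside its range is refused whole. "fingers" is the closure, from -1 (fully open) to 1 (shut), set as the call begins (left out, the last holds). The fingers move at their own pace and stop on an object; "newtons" is the grip in N (left out, the last holds). Time passes only in rows, so rows that do not move let the fingers close. It gives the time, the measured TCP pose, the force, the opening and the grip force at its end, in the units of the state.
- readout.read_state(): the state, without advancing time (a new reading comes with each control period).
- vision.capture(name): name is "scene" or "top" or "wrist"; returns a dict with "image" (384x512x3 uint8, red, green, blue), "depth" (384x512 float32, m along the optical axis (not along the pixel's ray), 0 where there is no reading), "mtx" (3x3 intrinsics, pixels), "R" (3x3) and "t" (3): a world point X has camera coordinates R X + t. Camera axes: x right, y down, z forward; pixel columns grow to the right and rows downward; lengths in m; the calibration is good to about 2 mm. A picture is of the moment at which its call begins.
- workorder.sign_off(): hands the job in; it is judged then, once.
The state is a dict: "clock": time; "qpos": joint angles; "qd": joint speeds; "effort": joint torques, N m; "ee_pos": TCP position; "tool_rot": TCP orientation; "contact_force": force on the tool from outside, world axes, zero at the start; "torque": the same for the moment, N m; "finger_gap": opening from 0.0 (shut) to 1.0 (fully open); "gripper_force": force on a finger pad.
Only numpy, scipy, OpenCV 4.12 (cv2) and the standard library are available. Lean on these libraries where they do the work, as an engineer would, in place of code of your own. Each camera call takes 0.05 s, during which the arm holds its last target. There are 200 camera calls.

## Working session

There is one attempt and no reset: what is moved stays moved. The work goes in short steps, Python scripts to look and compute and a tool call to move; the robot and the scene stay as the last step left them, time stands still between calls to the robot, and variables do not carry over. Pictures are saved under pics/ and viewed, at most 10 in all, crops included, and the job is handed in when it is done.

Besides the shell and the picture viewer there is one more tool, called after ">>>" by a JSON object that holds its "op" and its "data". move_arm: Moves the arm, as the interface text tells. Its arguments: {"type":"object","properties":{"deltas":{"type":"array","items":{"type":"array","items":{"type":"number"}}},"fingers":{"type":"number"},"newtons":{"type":"number"}},"required":["deltas"]}

```bash
mkdir -p pics; cat > h.py <<'E'
from cell import readout, vision, workorder, robot
import numpy as np, cv2
def cap(n,fn=None):
    c=vision.capture(n)
    if fn: cv2.imwrite('pics/'+fn,c['image'][:,:,::-1])
    return c
def world(c,u,v):
    z=c['depth'][v,u]; p=np.linalg.inv(c['mtx'])@np.array([u,v,1])*z
    return c['R'].T@(p-c['t'])
def cloud(c):
    v,u=np.mgrid[:384,:512]; z=c['depth']
    p=np.stack([u*z,v*z,z],-1)@np.linalg.inv(c['mtx']).T
    return (p-c['t'])@c['R']
def onplane(c,u,v,h):
    d=c['R'].T@np.linalg.inv(c['mtx'])@np.array([u,v,1.]); o=-c['R'].T@c['t']
    return o+d*(h-o[2])/d[2]
E
python3 - <<'E'
from h import *
c=cap('top','top.png'); s=cap('scene','scene.png')
np.savez('top0.npz',**c); np.savez('scene0.npz',**s)
im=np.hstack([c['image'],s['image']])
cv2.imwrite('pics/a.png',cv2.resize(c['image'],(800,600),interpolation=cv2.INTER_CUBIC)[:,:,::-1])
cv2.imwrite('pics/b.png',cv2.resize(s['image'],(800,600),interpolation=cv2.INTER_CUBIC)[:,:,::-1])
st=readout.read_state(); print(st)
E
```

```text
{'clock': 0.1, 'qpos': array([-1.17523846,  0.52194234, -0.03632529,  1.59990495,  0.02122956,
        1.02111608, -0.11281505]), 'qd': array([-6.43044923e-05, -1.77342971e-03,  5.39572212e-04, -1.36048769e-03,
        6.21708833e-04, -1.45715939e-04,  6.59609465e-04]), 'effort': array([ 3.86170082e-03, -9.28478265e+01,  1.98464423e+00, -3.70531189e+01,
        1.83104840e-02,  5.24547446e-03,  1.08589268e-04]), 'ee_pos': array([0.28058391, 0.55811806, 0.19080735]), 'tool_rot': array([-6.72059517e-05,  2.30786119e-01,  9.73004381e-01, -4.87906280e-04]), 'contact_force': array([ 0.00354036, -0.41051696,  0.34834123]), 'torque': array([-0.00146416,  0.01481423,  0.00455368]), 'gripper_force': 0.0, 'finger_gap': 0.9983320325861442}
```

View pics/a.png

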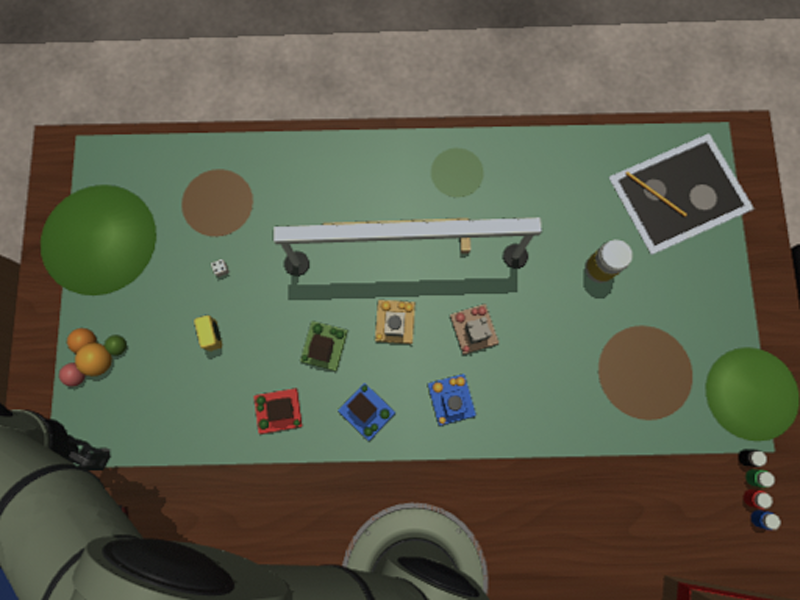

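View pics/b.png

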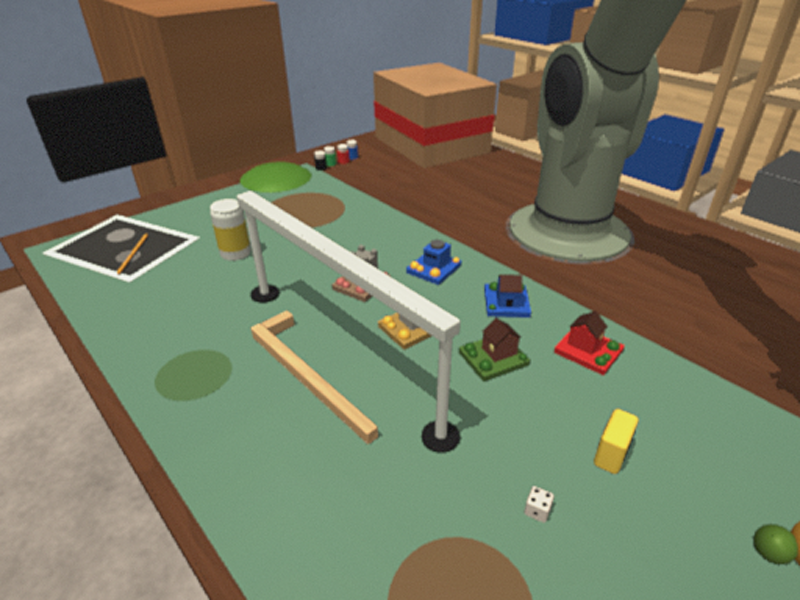

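Candidates in the top view (800×600 pixels):
- **Cottage shape:** green (325,347) is the one wanted. Red (278,411) and blue (366,411) are look-alikes.
- **Bunker shape:** ochre (396,322) is the one wanted. Blue (452,400) is a look-alike.
- **Tower:** only one, on brown ground at (474,330).
- **Fence and lamp:** the end stop is at (465,245), on the -y side, and the lamp bar is above the rail.

Next I'll measure the poses and check one close crop.

```bash
python3 - <<'E'
from h import *
c=dict(np.load('top0.npz')); s=dict(np.load('scene0.npz'))
P=cloud(c)
for n,(u,v) in dict(cottage=(325,347),bunker=(396,322),tower=(474,330)).items():
    u,v=int(u*.64),int(v*.64); w=np.zeros(P.shape[:2],bool); w[v-24:v+24,u-24:u+24]=1
    m=w&(c['depth']>0)&(P[...,2]>.007)
    k,l=cv2.connectedComponents(m.astype(np.uint8)); l0=np.bincount(l[m]).argmax()
    m=(l==l0)
    # plane-project: use tile-top ring only
    q=P[m&(P[...,2]<.02)][:,:2].astype(np.float32); r=cv2.minAreaRect(q*1000)
    t=P[m&(P[...,2]>.04)]
    print(n,m.sum(),np.round(r[0],1),np.round(r[1],1),round(r[2],1),'model',np.round(t.mean(0)*1000,1),'maxz',t[:,2].max())
for nm,d in (('top',c),('scene',s)):
    Q=cloud(d); m=(Q[...,2]>.018)&(Q[...,2]<.030)&(d['depth']>0)&(Q[...,0]>.55)&(Q[...,0]<.95)&(abs(Q[...,1])<.4)
    im=d['image'].astype(int); m&=(im[...,0]>im[...,2]+35)&(im[...,0]>110)
    k,l,st,ce=cv2.connectedComponentsWithStats(m.astype(np.uint8))
    for i in range(1,k):
        if st[i,4]>15:
            q=Q[l==i]; print(nm,i,st[i],np.round(q.min(0),3),np.round(q.max(0),3))
            print(np.round(cv2.boxPoints(cv2.minAreaRect((q[:,:2]*1000).astype(np.float32))),0).tolist())
m=(P[...,2]>.18)&(P[...,2]<.23)&(P[...,0]>.5)&(abs(P[...,1])<.4); q=P[m]
print('bar',cv2.minAreaRect((q[:,:2]*1000).astype(np.float32)))
a=cv2.resize(c['image'][180:245,180:330],(800,347),interpolation=cv2.INTER_CUBIC)
b=cv2.resize(s['image'][180:290,150:250],(280,250)); b=cv2.resize(s['image'][185:285,150:350],(500,250),interpolation=cv2.INTER_CUBIC)
o=np.zeros((597,800,3),np.uint8); o[:347]=a; o[347:,:500]=b
cv2.imwrite('pics/c.png',o[:,:,::-1])
E
```

```text
cottage 653 [470.3 180.9] [81.1 90.2] 74.2 model [459.6 182.5  59.7] maxz 0.07302142886862988
bunker 639 [518.6  28.9] [79.7 89.9] 85.3 model [507.9  29.8  53.9] maxz 0.0650252302383252
tower 644 [ 499.9 -139.2] [90.5 80.4] 15.8 model [ 488.8 -141.3   64.4] maxz 0.07604161607981133
top 2 [247 141  24   1  24] [ 0.737 -0.037  0.018] [0.742 0.042 0.029]
[[735.0, -37.0], [739.0, -37.0], [743.0, 42.0], [739.0, 42.0]]
top 3 [272 140  28   2  30] [ 0.738 -0.136  0.018] [ 0.743 -0.044  0.029]
[[738.0, -44.0], [738.0, -136.0], [743.0, -136.0], [743.0, -44.0]]
top 4 [207 142  31   2  32] [0.735 0.076 0.019] [0.74  0.178 0.028]
[[735.0, 178.0], [736.0, 76.0], [740.0, 76.0], [739.0, 178.0]]
top 5 [295 152   6   8  45] [ 0.671 -0.138  0.018] [ 0.698 -0.119  0.029]
[[671.0, -137.0], [698.0, -138.0], [698.0, -120.0], [672.0, -119.0]]
top 6 [243 192   7   4  17] [0.551 0.038 0.019] [0.563 0.058 0.028]
[[548.0, 39.0], [558.0, 37.0], [563.0, 58.0], [552.0, 61.0]]
scene 1 [146 158  10   3  18] [ 0.623 -0.398  0.025] [ 0.651 -0.387  0.03 ]
[[622.0, -391.0], [650.0, -401.0], [652.0, -394.0], [625.0, -384.0]]
scene 3 [161 199  81  80 975] [ 0.668 -0.14   0.018] [0.743 0.183 0.029]
[[664.0, 182.0], [669.0, -140.0], [743.0, -139.0], [738.0, 183.0]]
scene 4 [244 203   8   7  24] [ 0.55  -0.011  0.018] [0.558 0.019 0.025]
[[550.0, -11.0], [557.0, -11.0], [558.0, 18.0], [551.0, 19.0]]
scene 6 [255 211   7   6  30] [0.55  0.04  0.018] [0.562 0.058 0.029]
[[549.0, 57.0], [554.0, 39.0], [563.0, 42.0], [558.0, 59.0]]
bar ((656.2634887695312, 1.186431884765625), (33.0013542175293, 496.88031005859375), 0.6304563879966736)
```

View pics/c.png

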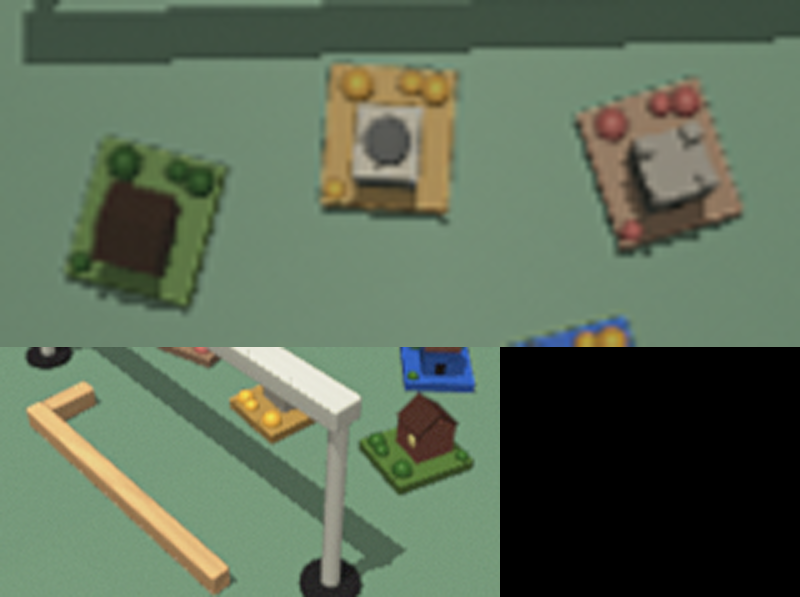

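The crop shows three tiles: green cottage at left (145,220), ochre bunker at (388,140), brown tower at (660,165). All three have their bushes on the rail side. The tile fits give about 80×90 mm and match the model offset.

Fence origin is about (0.7225, -0.119), yaw about 0.012 rad. Plan: grip each model across its ±y walls with the tool tilted 35° back, so the wrist stays clear of the bar, and slide it.

```bash
cat >> h.py <<'E'
from scipy.spatial.transform import Rotation as Rn
def plan(xy,yaw,z,tilt=35,dg=.019):
    """grasp point over xy, tool y along tile y (yaw deg), fingers leaning forward; prints turn, then shift in tool axes"""
    s=readout.read_state(); q=s['tool_rot']; R0=Rn.from_quat([q[1],q[2],q[3],q[0]])
    th=np.radians(tilt); Rz=Rn.from_euler('z',yaw,degrees=True)
    zt=np.array([np.sin(th),0,-np.cos(th)]); y=np.array([0,1.,0]); x=np.cross(y,zt)
    T=Rz*Rn.from_matrix(np.stack([x,y,zt],1))
    tgt=np.array([*xy,z])+dg*np.array([*T.as_matrix()[:2,2],0])
    rv=(R0.inv()*T).as_rotvec(); d=T.inv().apply(tgt-s['ee_pos'])
    print('t',round(s['clock'],2),'pos',s['ee_pos'].round(4),'tgt',tgt.round(4),'turn',rv.round(4),'n',np.ceil(np.abs(rv).max()/.12),'shift',d.round(4),'F',s['contact_force'].round(1),'gap',round(s['finger_gap'],2),'q',s['qpos'].round(2))
    return T,d
def shift(T,w): return T.inv().apply(w).round(4)
E
python3 -c "
from h import *
T,d=plan((.4895,-.1415),15.8,.12)
print('down',shift(T,[0,0,-.096]))"
```

```text
t 0.1 pos [0.2806 0.5581 0.1908] tgt [ 0.5    -0.1385  0.12  ] turn [-0.2273 -0.5825 -0.7176] n 6.0 shift [ 0.0231 -0.7301  0.0703] F [ 0.  -0.4  0.3] gap 1.0 q [-1.18  0.52 -0.04  1.6   0.02  1.02 -0.11]
down [0.0551 0.     0.0786]
```

>>> {"op": "move_arm", "data": {"deltas": [[0, 0, 0, -0.0284, -0.0728, -0.0897], [0, 0, 0, -0.0284, -0.0728, -0.0897], [0, 0, 0, -0.0284, -0.0728, -0.0897], [0, 0, 0, -0.0284, -0.0728, -0.0897], [0, 0, 0, -0.0284, -0.0728, -0.0897], [0, 0, 0, -0.0284, -0.0728, -0.0897], [0, 0, 0, -0.0284, -0.0728, -0.0897], [0, 0, 0, -0.0284, -0.0728, -0.0897], [0, 0, 0, 0, 0, 0]], "fingers": -0.4}}

```text
clock: 1.0
ee_pos: [0.2788, 0.5577, 0.1901]
tool_rot: [0.298, -0.134, 0.944, 0.041]
contact_force: [0.2, 0.6, -0.6]
finger_gap: 0.698
gripper_force: 0.0
```

>>> {"op": "move_arm", "data": {"deltas": [[0.001, -0.036, 0.003, 0, 0, 0], [0.001, -0.036, 0.003, 0, 0, 0], [0.001, -0.036, 0.003, 0, 0, 0], [0.001, -0.036, 0.003, 0, 0, 0], [0.001, -0.036, 0.003, 0, 0, 0], [0.001, -0.036, 0.003, 0, 0, 0], [0.001, -0.036, 0.003, 0, 0, 0], [0.001, -0.036, 0.003, 0, 0, 0], [0.001, -0.036, 0.003, 0, 0, 0], [0.001, -0.036, 0.003, 0, 0, 0], [0.001, -0.036, 0.003, 0, 0, 0], [0.001, -0.036, 0.003, 0, 0, 0], [0.001, -0.036, 0.003, 0, 0, 0], [0.001, -0.036, 0.003, 0, 0, 0], [0.001, -0.036, 0.003, 0, 0, 0], [0.001, -0.036, 0.003, 0, 0, 0], [0.001, -0.036, 0.003, 0, 0, 0], [0.001, -0.036, 0.003, 0, 0, 0], [0.001, -0.036, 0.003, 0, 0, 0], [0, 0, 0, 0, 0, 0]]}}

```text
clock: 3.0
ee_pos: [0.4101, 0.1775, 0.122]
tool_rot: [0.245, -0.19, 0.945, -0.102]
contact_force: [-0.9, 0.6, 0.6]
finger_gap: 0.702
gripper_force: 0.0
```

```bash
python3 -c "
from h import *
T,d=plan((.4895,-.1415),15.8,.024)"
```

```text
t 3.0 pos [0.4101 0.1775 0.122 ] tgt [ 0.5    -0.1385  0.024 ] turn [-0.2232 -0.1435  0.1936] n 2.0 shift [ 0.0558 -0.3286  0.0805] F [-0.9  0.6  0.6] gap 0.7 q [ 0.17  0.73 -1.49  2.43  1.42  1.3  -0.25]
```

```bash
python3 -c "
from h import *
T,d=plan((.55,.05),0,.20,tilt=0)"
```

```text
t 3.0 pos [0.4101 0.1775 0.122 ] tgt [0.55 0.05 0.2 ] turn [-0.2083  0.499   0.3876] n 5.0 shift [-0.1399 -0.1275 -0.078 ] F [-0.9  0.6  0.6] gap 0.7 q [ 0.17  0.73 -1.49  2.43  1.42  1.3  -0.25]
```

>>> {"op": "move_arm", "data": {"deltas": [[-0.025, 0, 0, 0, 0, 0], [-0.025, 0, 0, 0, 0, 0], [-0.025, 0, 0, 0, 0, 0], [-0.025, 0, 0, 0, 0, 0], [-0.025, 0, 0, 0, 0, 0], [-0.025, 0, 0, 0, 0, 0], [0, 0, 0, -0.035, 0.083, 0.065], [0, 0, 0, -0.035, 0.083, 0.065], [0, 0, 0, -0.035, 0.083, 0.065], [0, 0, 0, -0.035, 0.083, 0.065], [0, 0, 0, -0.035, 0.083, 0.065], [0, 0, 0, -0.035, 0.083, 0.065], [0, 0, 0, 0, 0, 0]]}}

```text
clock: 4.3
ee_pos: [0.5293, 0.2453, 0.1855]
tool_rot: [-0.002, -0.001, 1.0, 0.004]
contact_force: [-0.2, -1.0, -0.2]
finger_gap: 0.705
gripper_force: 0.0
```

```bash
python3 -c "
from h import *
T,d=plan((.4895,-.1415),15.8,.12,tilt=0)"
```

```text
t 4.3 pos [0.5293 0.2453 0.1855] tgt [ 0.4895 -0.1415  0.12  ] turn [ 0.0081 -0.0027 -0.2729] n 3.0 shift [ 0.1436 -0.3613  0.0655] F [-0.2 -1.  -0.2] gap 0.7 q [ 0.3   0.9  -1.45  1.68  0.9   1.4   0.3 ]
```

>>> {"op": "move_arm", "data": {"deltas": [[-0.01, -0.03, 0, 0, 0, 0], [-0.01, -0.03, 0, 0, 0, 0], [-0.01, -0.03, 0, 0, 0, 0], [-0.01, -0.03, 0, 0, 0, 0], [-0.01, -0.03, 0, 0, 0, 0], [-0.01, -0.03, 0, 0, 0, 0], [0, -0.03, 0, 0, 0, 0], [0, -0.03, 0, 0, 0, 0], [0, -0.03, 0, 0, 0, 0], [0, -0.03, 0, 0, 0, 0]]}}

```text
clock: 5.3
ee_pos: [0.5908, -0.0538, 0.1847]
tool_rot: [0.001, -0.006, 1.0, 0.003]
contact_force: [1.3, 0.2, 0.2]
finger_gap: 0.703
gripper_force: 0.0
```

```bash
python3 -c "
from h import *
T,d=plan((.4895,-.1415),15.8,.12,tilt=0)"
```

```text
t 5.3 pos [ 0.5908 -0.0538  0.1847] tgt [ 0.4895 -0.1415  0.12  ] turn [ 0.0055  0.0025 -0.2645] n 3.0 shift [ 0.1214 -0.0569  0.0647] F [1.3 0.2 0.2] gap 0.7 q [ 0.81  0.92 -1.45  1.65  0.92  1.42  0.83]
```

>>> {"op": "move_arm", "data": {"deltas": [[0.02, 0, 0, 0, 0, -0.088], [0.02, 0, 0, 0, 0, -0.088], [0.02, 0, 0, 0, 0, -0.088], [0.02, -0.02, 0.02, 0, 0, 0], [0.02, -0.02, 0.02, 0, 0, 0], [0.02, -0.02, 0.02, 0, 0, 0], [0, 0, 0, 0, 0, 0]]}}

```text
clock: 6.0
ee_pos: [0.4876, -0.1355, 0.1215]
tool_rot: [-0.001, -0.135, 0.991, 0.003]
contact_force: [-0.1, 0.6, -0.1]
finger_gap: 0.698
gripper_force: 0.0
```

```bash
python3 -c "
from h import *
T,d=plan((.4895,-.1415),15.8,.024,tilt=0)"
```

```text
t 6.0 pos [ 0.4876 -0.1355  0.1215] tgt [ 0.4895 -0.1415  0.024 ] turn [ 0.0055 -0.0007 -0.0045] n 1.0 shift [-0.0002 -0.0063  0.0975] F [-0.1  0.6 -0.1] gap 0.7 q [ 1.07  0.89 -1.44  1.93  0.95  1.24  1.14]
```

>>> {"op": "move_arm", "data": {"deltas": [[0, -0.003, 0.02, 0, 0, 0], [0, -0.003, 0.02, 0, 0, 0], [0, 0, 0.02, 0, 0, 0], [0, 0, 0.02, 0, 0, 0], [0, 0, 0.017, 0, 0, 0], [0, 0, 0, 0, 0, 0]]}}

```text
clock: 6.6
ee_pos: [0.4917, -0.1371, 0.0257]
tool_rot: [0.001, -0.137, 0.991, 0.003]
contact_force: [0.2, 0.8, 0.5]
finger_gap: 0.7
gripper_force: 0.0
```

>>> {"op": "move_arm", "data": {"deltas": [[0, 0, 0, 0, 0, 0], [0, 0, 0, 0, 0, 0], [0, 0, 0, 0, 0, 0], [0, 0, 0, 0, 0, 0], [0, 0, 0, 0, 0, 0]], "fingers": 1, "newtons": 25}}

```text
clock: 7.1
ee_pos: [0.4932, -0.1385, 0.0279]
tool_rot: [0.002, -0.137, 0.991, 0.002]
contact_force: [1.2, -4.8, 6.3]
finger_gap: 0.446
gripper_force: 24.8
```

```bash
python3 -c "
from h import *
T,d=plan((.575,-.079),0.7,.024,tilt=0)"
```

```text
t 7.1 pos [ 0.4932 -0.1385  0.0279] tgt [ 0.575 -0.079  0.024] turn [0.0037 0.005  0.2619] n 3.0 shift [-0.0826  0.0584  0.0039] F [ 1.2 -4.8  6.3] gap 0.45 q [ 1.01  1.01 -1.3   1.98  1.12  1.13  1.05]
```

>>> {"op": "move_arm", "data": {"deltas": [[0, 0, 0, 0, 0, 0.065], [0, 0, 0, 0, 0, 0.065], [0, 0, 0, 0, 0, 0.065], [0, 0, 0, 0, 0, 0.065], [-0.012, 0.008, 0, 0, 0, 0], [-0.014, 0.01, 0, 0, 0, 0], [-0.014, 0.01, 0, 0, 0, 0], [-0.014, 0.01, 0, 0, 0, 0], [-0.014, 0.01, 0, 0, 0, 0], [-0.014, 0.01, 0, 0, 0, 0], [0, 0, 0, 0, 0, 0]]}}

```text
clock: 8.2
ee_pos: [0.5749, -0.0768, 0.028]
tool_rot: [0.002, -0.008, 1.0, 0.003]
contact_force: [0.5, 0.1, -2.4]
finger_gap: 0.444
gripper_force: 39.5
```

```bash
python3 -c "
from h import *
T,d=plan((.575,-.079),0.7,.024,tilt=0)
c=cap('scene'); cv2.imwrite('pics/d.png',cv2.resize(c['image'],(800,600))[:,:,::-1])"
```

```text
t 8.2 pos [ 0.5749 -0.0768  0.028 ] tgt [ 0.575 -0.079  0.024] turn [0.0065 0.0042 0.004 ] n 1.0 shift [-0.0001 -0.0022  0.004 ] F [ 0.5  0.1 -2.4] gap 0.44 q [ 0.79  1.04 -1.24  1.8   1.08  1.16  0.77]
```

View pics/d.png

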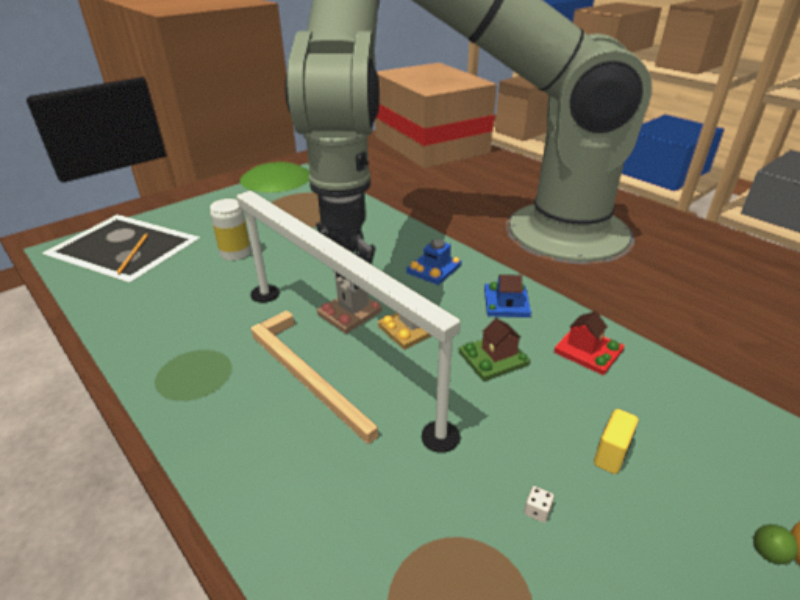

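>>> {"op": "move_arm", "data": {"deltas": [[0, 0, 0, 0, 0, 0], [0, 0, 0, 0, 0, 0], [0, 0, 0, 0, 0, 0], [0, 0, 0, 0, -0.1, 0], [0, 0, 0, 0, -0.1, 0], [0, 0, 0, 0, -0.1, 0], [0, 0, 0, 0, -0.1, 0], [0, 0, 0, 0, -0.1, 0], [0, 0, 0, 0, -0.1, 0], [0, 0, 0, 0, 0, 0]], "fingers": -0.4}}

```text
clock: 9.25
ee_pos: [0.5714, -0.0799, 0.0255]
tool_rot: [0.289, -0.007, 0.957, 0.004]
contact_force: [-0.4, 0.8, -0.0]
finger_gap: 0.698
gripper_force: 0.0
```

```bash
python3 -c "
from h import *
T,d=plan((.575,-.077),0.7,.025)"
```

```text
t 9.25 pos [ 0.5714 -0.0799  0.0255] tgt [ 0.5859 -0.0769  0.025 ] turn [ 0.0043 -0.0245  0.0009] n 1.0 shift [-0.0116  0.0029  0.0088] F [-0.4  0.8 -0. ] gap 0.7 q [ 0.97  1.01 -1.23  2.33  2.07  0.86 -0.06]
```

>>> {"op": "move_arm", "data": {"deltas": [[-0.006, 0.001, 0.004, 0, -0.012, 0], [-0.006, 0.002, 0.004, 0, -0.012, 0], [0, 0, 0, 0, 0, 0]]}}

```text
clock: 9.55
ee_pos: [0.5892, -0.0764, 0.0269]
tool_rot: [0.3, -0.006, 0.954, 0.003]
contact_force: [0.0, 0.7, -0.9]
finger_gap: 0.698
gripper_force: 0.0
```

>>> {"op": "move_arm", "data": {"deltas": [[0, 0, 0, 0, 0, 0], [0, 0, 0, 0, 0, 0], [0, 0, 0, 0, 0, 0], [0, 0, 0, 0, 0, 0]], "fingers": 1}}

```text
clock: 9.95
ee_pos: [0.588, -0.0768, 0.0269]
tool_rot: [0.3, -0.006, 0.954, 0.003]
contact_force: [-0.2, -1.7, 3.7]
finger_gap: 0.46
gripper_force: 25.2
```

```bash
python3 -c "
from h import *
T,d=plan((.667,-.072),0.7,.025)
print(shift(T,[.08,0,0]))"
```

```text
t 9.95 pos [ 0.588  -0.0768  0.0269] tgt [ 0.6779 -0.0719  0.025 ] turn [ 0.0027 -0.0011  0.0001] n 1.0 shift [-0.0726  0.0038  0.0532] F [-0.2 -1.7  3.7] gap 0.46 q [ 0.95  1.03 -1.23  2.31  2.1   0.87 -0.07]
[-0.0655 -0.001   0.0459]
```

>>> {"op": "move_arm", "data": {"deltas": [[-0.0082, 0.002, 0.0057, 0, 0, 0], [-0.0082, 0.002, 0.0057, 0, 0, 0], [-0.0082, 0.001, 0.0057, 0, 0, 0], [-0.0082, 0, 0.0057, 0, 0, 0], [-0.0082, 0, 0.0057, 0, 0, 0], [-0.0082, 0, 0.0057, 0, 0, 0], [-0.0082, 0, 0.0057, 0, 0, 0], [-0.0082, 0, 0.0057, 0, 0, 0], [0, 0, 0, 0, 0, 0]]}}

```text
clock: 10.85
ee_pos: [0.6682, -0.0703, 0.0268]
tool_rot: [0.3, -0.006, 0.954, 0.003]
contact_force: [1.0, 0.2, -1.0]
finger_gap: 0.461
gripper_force: 26.2
```

>>> {"op": "move_arm", "data": {"deltas": [[-0.0033, 0, 0.0023, 0, 0, 0], [-0.0033, 0, 0.0023, 0, 0, 0], [-0.0033, 0, 0.0023, 0, 0, 0], [0, 0, 0, 0, 0, 0]]}}

```text
clock: 11.25
ee_pos: [0.6793, -0.0702, 0.0267]
tool_rot: [0.3, -0.006, 0.954, 0.003]
contact_force: [1.9, 0.8, -0.3]
finger_gap: 0.462
gripper_force: 26.4
```

```bash
python3 -c "
from h import *
T,d=plan((.667,-.08),0.7,.025)"
```

```text
t 11.25 pos [ 0.6793 -0.0702  0.0267] tgt [ 0.6779 -0.0799  0.025 ] turn [ 0.0035 -0.0017  0.0002] n 1.0 shift [ 0.0022 -0.0097  0.0005] F [ 1.9  0.8 -0.3] gap 0.46 q [ 0.85  1.05 -1.18  2.09  1.99  0.81  0.07]
```

>>> {"op": "move_arm", "data": {"deltas": [[-0.0016, 0, 0.0011, 0, 0, 0], [-0.0016, 0, 0.0011, 0, 0, 0], [0, 0, 0, 0, 0, 0]]}}

```text
clock: 11.55
ee_pos: [0.6831, -0.0701, 0.0267]
tool_rot: [0.3, -0.006, 0.954, 0.003]
contact_force: [-1.5, 1.4, 2.2]
finger_gap: 0.462
gripper_force: 26.7
```

>>> {"op": "move_arm", "data": {"deltas": [[0, -0.004, 0, 0, 0, 0], [0, -0.004, 0, 0, 0, 0], [0, 0, 0, 0, 0, 0]]}}

```text
clock: 11.85
ee_pos: [0.6835, -0.0792, 0.0267]
tool_rot: [0.3, -0.006, 0.954, 0.003]
contact_force: [-1.2, -0.5, 1.1]
finger_gap: 0.46
gripper_force: 26.6
```

>>> {"op": "move_arm", "data": {"deltas": [[0, -0.002, 0, 0, 0, 0], [0, -0.001, 0, 0, 0, 0], [0, 0, 0, 0, 0, 0]]}}

```text
clock: 12.15
ee_pos: [0.6835, -0.0801, 0.0269]
tool_rot: [0.3, -0.007, 0.954, 0.004]
contact_force: [-0.2, 6.1, 0.4]
finger_gap: 0.463
gripper_force: 26.7
```

>>> {"op": "move_arm", "data": {"deltas": [[-0.0016, 0, 0.0011, 0, 0, 0], [-0.0016, 0, 0.0011, 0, 0, 0], [0, 0, 0, 0, 0, 0]]}}

```text
clock: 12.45
ee_pos: [0.687, -0.0798, 0.027]
tool_rot: [0.3, -0.007, 0.954, 0.004]
contact_force: [-6.9, 6.5, 7.2]
finger_gap: 0.46
gripper_force: 27.3
```

>>> {"op": "move_arm", "data": {"deltas": [[-0.0016, 0, 0.0011, 0, 0, 0], [0, 0, 0, 0, 0, 0]]}}

```text
clock: 12.65
ee_pos: [0.6889, -0.0798, 0.027]
tool_rot: [0.3, -0.007, 0.954, 0.004]
contact_force: [-7.7, 6.6, 7.2]
finger_gap: 0.459
gripper_force: 27.4
```

```bash
python3 - <<'E'
from h import *
plan((.667,-.08),0.7,.025)
c=cap('scene'); P=cloud(c); np.savez('s1.npz',**c)
b=cv2.resize(c['image'][150:260,150:300],(800,587),interpolation=cv2.INTER_CUBIC)
cv2.imwrite('pics/e.png',b[:,:,::-1])
E
```

```text
t 12.65 pos [ 0.6889 -0.0798  0.027 ] tgt [ 0.6779 -0.0799  0.025 ] turn [ 0.0055 -0.0018  0.0008] n 1.0 shift [ 0.0102  0.     -0.0047] F [-7.7  6.6  7.2] gap 0.46 q [ 0.85  1.05 -1.17  2.06  1.97  0.78  0.11]
```

View pics/e.png

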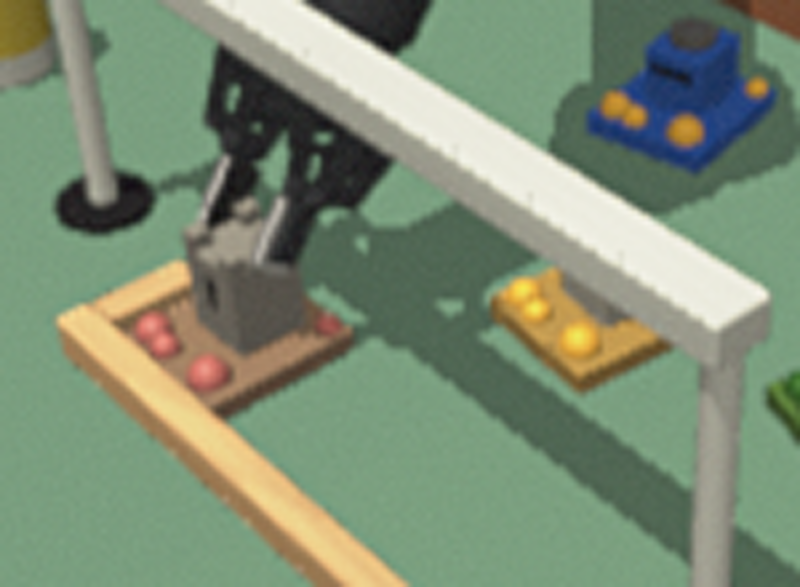

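>>> {"op": "move_arm", "data": {"deltas": [[0, 0, 0, 0, 0, 0], [0, 0, 0, 0, 0, 0], [0, 0, 0, 0, 0, 0], [0, 0, -0.01, 0, 0, 0], [0, 0, -0.02, 0, 0, 0], [0, 0, -0.03, 0, 0, 0], [0, 0, -0.03, 0, 0, 0], [0, 0, -0.03, 0, 0, 0], [0.02, 0.01, 0, 0, 0.1, 0], [0.02, 0.01, 0, 0, 0.1, 0], [0.02, 0.02, 0, 0, 0.1, 0], [0.02, 0.02, 0, 0, 0.1, 0], [0, 0.02, 0, 0, 0.1, 0], [0, 0.02, 0, 0, 0.1, 0], [0, 0, 0, 0, 0, 0]], "fingers": -0.3}}

```text
clock: 14.2
ee_pos: [0.5492, 0.0201, 0.0911]
tool_rot: [0.004, -0.008, 1.0, 0.003]
contact_force: [-0.8, -0.2, 0.4]
finger_gap: 0.645
gripper_force: 0.0
```

```bash
python3 -c "
from h import *
T,d=plan((.508,.0297),-4.7,.024,tilt=0)"
```

```text
t 14.2 pos [0.5492 0.0201 0.0911] tgt [0.508  0.0297 0.024 ] turn [0.0056 0.007  0.0983] n 1.0 shift [0.0418 0.0062 0.0671] F [-0.8 -0.2  0.4] gap 0.65 q [ 0.66  0.88 -1.25  1.86  0.93  1.14  0.65]
```

>>> {"op": "move_arm", "data": {"deltas": [[0, 0, 0, 0, 0, 0.098], [0.021, 0.003, 0, 0, 0, 0], [0.021, 0.003, 0, 0, 0, 0], [0, 0, 0, 0, 0, 0]]}}

```text
clock: 14.6
ee_pos: [0.5045, 0.026, 0.0902]
tool_rot: [0.005, 0.041, 0.999, 0.001]
contact_force: [0.7, 0.7, -0.1]
finger_gap: 0.647
gripper_force: 0.0
```

```bash
python3 -c "
from h import *
T,d=plan((.508,.0297),-4.7,.024,tilt=0)"
```

```text
t 14.6 pos [0.5045 0.026  0.0902] tgt [0.508  0.0297 0.024 ] turn [ 0.002   0.0091 -0.0002] n 1.0 shift [-0.0032  0.004   0.0662] F [ 0.7  0.7 -0.1] gap 0.65 q [ 0.68  0.82 -1.26  1.97  0.92  1.08  0.49]
```

>>> {"op": "move_arm", "data": {"deltas": [[-0.003, 0.004, 0.01, 0, 0.009, 0], [0, 0, 0.02, 0, 0, 0], [0, 0, 0.02, 0, 0, 0], [0, 0, 0.016, 0, 0, 0], [0, 0, 0, 0, 0, 0]]}}

```text
clock: 15.1
ee_pos: [0.5098, 0.03, 0.0219]
tool_rot: [-0.001, 0.042, 0.999, 0.002]
contact_force: [-0.2, -0.4, 0.3]
finger_gap: 0.65
gripper_force: 0.0
```

>>> {"op": "move_arm", "data": {"deltas": [[0, 0, 0, 0, 0, 0], [0, 0, 0, 0, 0, 0], [0, 0, 0, 0, 0, 0], [0, 0, 0, 0, 0, 0]], "fingers": 1}}

```text
clock: 15.5
ee_pos: [0.5105, 0.03, 0.0244]
tool_rot: [0.0, 0.042, 0.999, 0.002]
contact_force: [0.8, 0.0, 0.8]
finger_gap: 0.003
gripper_force: 0.0
```

```bash
python3 -c "
from h import *
T,d=plan((.575,.008),0.7,.024,tilt=0)"
```

```text
t 15.5 pos [0.5105 0.03   0.0244] tgt [0.575 0.008 0.024] turn [ 0.0032  0.001  -0.0964] n 1.0 shift [-0.0642 -0.0228  0.0004] F [0.8 0.  0.8] gap 0.0 q [ 0.61  0.91 -1.16  1.98  1.03  1.01  0.42]
```

The fingers shut on nothing, so I'll look.

```bash
python3 - <<'E'
from h import *
c=cap('scene'); np.savez('s2.npz',**c); w=cap('wrist')
o=np.zeros((600,800,3),np.uint8); o[:300]=cv2.resize(c['image'][140:260,130:450],(800,300),interpolation=cv2.INTER_CUBIC)
o[300:,:400]=cv2.resize(w['image'],(400,300)); t=cap('top'); np.savez('t2.npz',**t); o[300:,400:]=cv2.resize(t['image'][120:270,160:360],(400,300))
cv2.imwrite('pics/f.png',o[:,:,::-1])
E
```

```text
(no output)
```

View pics/f.png

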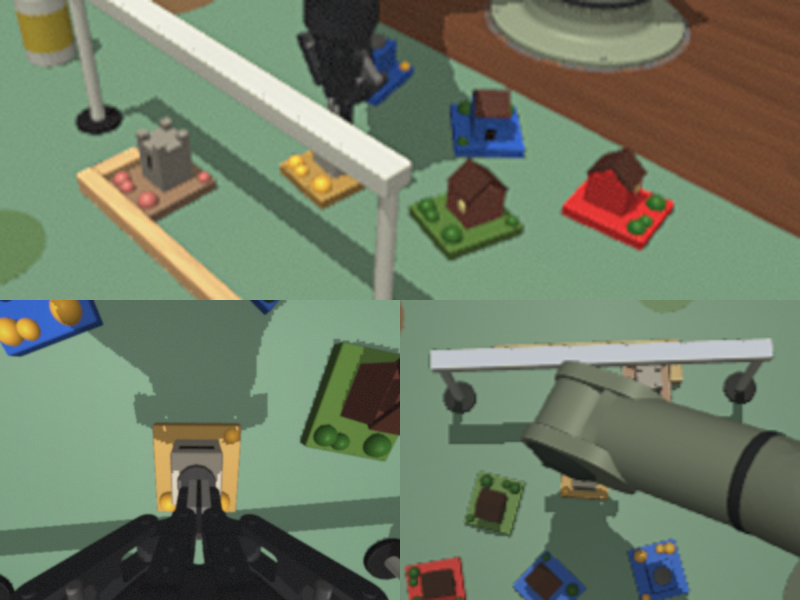

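The tower sits square in the corner. The bunker is still near its place, and the shut fingers appear to be at its hatch. I'll measure the bunker with the wrist camera.

```bash
python3 - <<'E'
from h import *
for nm in ('wrist','t2','s2'):
    c=cap('wrist') if nm=='wrist' else dict(np.load(nm+'.npz'))
    P=cloud(c); im=c['image'].astype(int); hsv=cv2.cvtColor(c['image'],cv2.COLOR_RGB2HSV).astype(int)
    n=(c['depth']>0)&(P[...,0]>.42)&(P[...,0]<.62)&(P[...,1]>-.06)&(P[...,1]<.11)
    m=n&(hsv[...,1]>110)&(hsv[...,0]<28)&(P[...,2]>.008)&(P[...,2]<.02)
    r=cv2.minAreaRect((P[m][:,:2]*1000).astype(np.float32)); print(nm,m.sum(),r)
    k=n&(hsv[...,1]<70)&(P[...,2]>.03)&(P[...,2]<.07)&(im.sum(-1)>250); q=P[k]
    if len(q): print('pale',len(q),np.percentile(q,[2,50,98],axis=0).round(3).tolist())
plan((.508,.0297),-4.7,.024,tilt=0)
E
```

```text
wrist 5319 ((518.2298583984375, 28.188650131225586), (78.6777572631836, 89.86724090576172), 84.71263122558594)
pale 2006 [[0.485, 0.01, 0.048], [0.494, 0.028, 0.051], [0.523, 0.049, 0.059]]
t2 129 ((487.4377136230469, 31.289466857910156), (80.60708618164062, 33.529911041259766), 75.3154296875)
pale 32 [[0.486, 0.013, 0.046], [0.491, 0.031, 0.051], [0.497, 0.049, 0.055]]
s2 242 ((536.3343505859375, 27.11336326599121), (79.79161071777344, 55.36476135253906), 85.29846954345703)
pale 8 [[0.529, 0.018, 0.03], [0.53, 0.031, 0.032], [0.532, 0.047, 0.034]]
t 15.7 pos [0.5103 0.03   0.024 ] tgt [0.508  0.0297 0.024 ] turn [ 0.0033  0.0004 -0.002 ] n 1.0 shift [ 0.0023 -0.0005  0.    ] F [-0.8 -0.2  0.5] gap -0.0 q [ 0.61  0.92 -1.16  1.98  1.03  1.01  0.42]
```

```bash
python3 - <<'E'
from h import *
c=cap('wrist'); P=cloud(c)
cv2.imwrite('pics/g.png',cv2.resize(c['image'][150:384,130:390],(667,600),interpolation=cv2.INTER_CUBIC)[:,:,::-1])
for v in range(180,380,14): print(v,P[v,256].round(3),c['image'][v,256], P[v,240].round(3))
E
```

```text
180 [0.486 0.034 0.018] [89 84 74] [0.485 0.023 0.019]
194 [0.486 0.034 0.048] [89 85 74] [0.485 0.024 0.048]
208 [0.493 0.033 0.051] [132 128 114] [0.493 0.024 0.051]
222 [0.499 0.033 0.059] [74 71 71] [0.498 0.024 0.06 ]
236 [0.5   0.032 0.074] [45 41 40] [0.507 0.023 0.059]
250 [0.499 0.032 0.088] [38 38 38] [0.502 0.024 0.082]
264 [0.5   0.032 0.1  ] [31 33 31] [0.499 0.025 0.1  ]
278 [0.506 0.032 0.101] [37 39 39] [0.498 0.026 0.111]
292 [0.513 0.031 0.1  ] [41 38 39] [0.498 0.026 0.119]
306 [0.521 0.031 0.101] [ 96 108  94] [0.493 0.027 0.133]
320 [ 0.624  0.023 -0.001] [134 168 140] [0.495 0.027 0.136]
334 [ 0.64   0.022 -0.   ] [131 166 137] [0.502 0.027 0.134]
348 [0.499 0.032 0.142] [29 24 30] [0.499 0.027 0.143]
362 [0.499 0.032 0.147] [28 31 32] [0.499 0.027 0.147]
376 [0.499 0.032 0.151] [27 27 26] [0.499 0.028 0.151]
```

View pics/g.png

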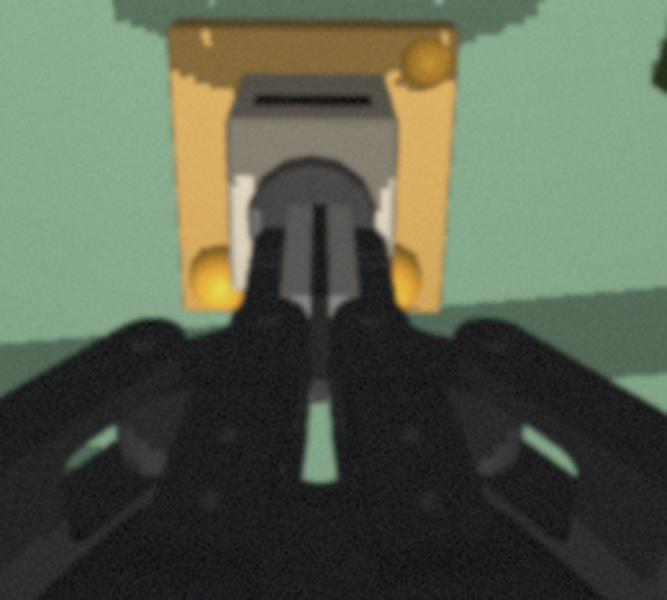

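The shut fingers are visibly buried in the bunker with zero force, so its block may not be felt by the pads. A small forward move will show whether anything resists.

>>> {"op": "move_arm", "data": {"deltas": [[-0.006, 0, 0, 0, 0, 0], [-0.006, 0, 0, 0, 0, 0], [-0.006, 0, 0, 0, 0, 0], [-0.006, 0, 0, 0, 0, 0], [-0.006, 0, 0, 0, 0, 0], [0, 0, 0, 0, 0, 0]]}}

```text
clock: 16.35
ee_pos: [0.5409, 0.0276, 0.0239]
tool_rot: [0.0, 0.042, 0.999, 0.002]
contact_force: [-0.4, -0.1, -0.0]
finger_gap: -0.002
gripper_force: 0.0
```

```bash
cat >> h.py <<'E'
def tile(c,x,y,lo,hi,r=.08):
    P=cloud(c); hsv=cv2.cvtColor(c['image'],cv2.COLOR_RGB2HSV).astype(int)
    m=(c['depth']>0)&(abs(P[...,0]-x)<r)&(abs(P[...,1]-y)<r)&(hsv[...,1]>110)&(hsv[...,0]>=lo)&(hsv[...,0]<hi)&(P[...,2]>.008)&(P[...,2]<.02)
    r=cv2.minAreaRect((P[m][:,:2]*1000).astype(np.float32)); print(m.sum(),np.round(r[0],1),np.round(r[1],1),round(r[2],1))
E
python3 - <<'E'
from h import *
tile(cap('wrist'),.53,.03,0,28)
plan((.508,.0297),-4.7,.024,tilt=0)
E
```

```text
6263 [518.2  28.2] [78.9 89.1] 84.6
t 16.4 pos [0.5403 0.0277 0.0238] tgt [0.508  0.0297 0.024 ] turn [ 0.0036  0.     -0.0021] n 1.0 shift [ 0.0324 -0.0006 -0.0002] F [-0.3  0.2 -0.7] gap 0.0 q [ 0.6   0.94 -1.15  1.91  1.03  1.04  0.47]
```

The bunker's block is intangible to the fingers, and the tile hasn't moved. I'll push the tile itself by its 14 mm edges instead, first in -y with the shut fingers and then in +x with two spread tips.

>>> {"op": "move_arm", "data": {"deltas": [[0, 0, -0.02, 0, 0, 0], [0, 0, -0.02, 0, 0, 0], [0, 0, -0.02, 0, 0, 0], [0.013, 0.036, 0, 0, 0, 0], [0.013, 0.036, 0, 0, 0, 0], [0, 0, 0, 0, 0, 0], [0, 0, 0.02, 0, 0, 0], [0, 0, 0.02, 0, 0, 0], [0, 0, 0, 0, 0, 0]]}}

```text
clock: 17.3
ee_pos: [0.519, 0.1008, 0.0424]
tool_rot: [-0.001, 0.042, 0.999, 0.001]
contact_force: [-0.2, 0.2, 0.6]
finger_gap: 0.0
gripper_force: 0.0
```

```bash
python3 - <<'E'
from h import *
tile(cap('wrist'),.53,.03,0,28)
plan((.521,.102),-4.9,.0085,tilt=0)
E
```

```text
4518 [518.5  28.4] [80.3 90.1] 84.7
t 17.35 pos [0.5196 0.1013 0.0437] tgt [0.521  0.102  0.0085] turn [ 0.0031 -0.0015  0.0021] n 1.0 shift [-0.0014  0.0008  0.0352] F [-0.   1.3  0.9] gap 0.0 q [ 0.48  0.9  -1.18  1.93  0.99  1.04  0.34]
```

>>> {"op": "move_arm", "data": {"deltas": [[0, 0, 0.018, 0, 0, 0], [0, 0, 0.018, 0, 0, 0], [0, 0, 0, 0, 0, 0], [0, -0.008, 0, 0, 0, 0], [0, -0.008, 0, 0, 0, 0], [0, -0.005, 0, 0, 0, 0], [-0.001, -0.005, 0, 0, 0, 0], [-0.001, -0.005, 0, 0, 0, 0], [-0.001, -0.005, 0, 0, 0, 0]]}}

```text
clock: 18.25
ee_pos: [0.5204, 0.0649, 0.0081]
tool_rot: [0.0, 0.042, 0.999, 0.002]
contact_force: [0.5, 0.0, -0.2]
finger_gap: -0.004
gripper_force: 0.0
```

```bash
python3 - <<'E'
from h import *
tile(cap('wrist'),.53,.02,0,28)
plan((.520,.058),-4.9,.0085,tilt=0)
E
```

```text
5108 [518.4  27.7] [78.7 89.9] 84.9
t 18.3 pos [0.5204 0.0641 0.008 ] tgt [0.52   0.058  0.0085] turn [0.0028 0.0001 0.0007] n 1.0 shift [-0.0001 -0.0061 -0.0005] F [ 0.2 -1.9  0.4] gap -0.0 q [ 0.52  0.94 -1.13  1.96  1.05  0.99  0.35]
```

>>> {"op": "move_arm", "data": {"deltas": [[-0.0005, -0.005, 0, 0, 0, 0], [-0.0005, -0.005, 0, 0, 0, 0], [-0.0005, -0.005, 0, 0, 0, 0], [0, 0, 0, 0, 0, 0]]}}

```text
clock: 18.7
ee_pos: [0.5205, 0.0496, 0.0079]
tool_rot: [0.0, 0.042, 0.999, 0.002]
contact_force: [0.4, 0.8, 0.3]
finger_gap: 0.001
gripper_force: 0.1
```

```bash
python3 - <<'E'
from h import *
w=cap('wrist');tile(w,.53,.02,0,28)
plan((.520,.058),-4.9,.0085,tilt=0)
s=cap('scene')
o=np.zeros((600,800,3),np.uint8); o[:300]=cv2.resize(s['image'][140:260,130:450],(800,300),interpolation=cv2.INTER_CUBIC)
o[300:,:400]=cv2.resize(w['image'],(400,300)); o[300:,400:]=cv2.resize(cap('top')['image'][120:270,160:360],(400,300))
cv2.imwrite('pics/i.png',o[:,:,::-1])
E
```

```text
5304 [518.3  22.1] [79.  89.9] 85.2
t 18.75 pos [0.5204 0.05   0.0079] tgt [0.52   0.058  0.0085] turn [0.0032 0.     0.0011] n 1.0 shift [ 0.0011  0.008  -0.0006] F [-0.6  0.4  0.6] gap -0.0 q [ 0.55  0.94 -1.13  1.96  1.06  0.99  0.38]
```

View pics/i.png

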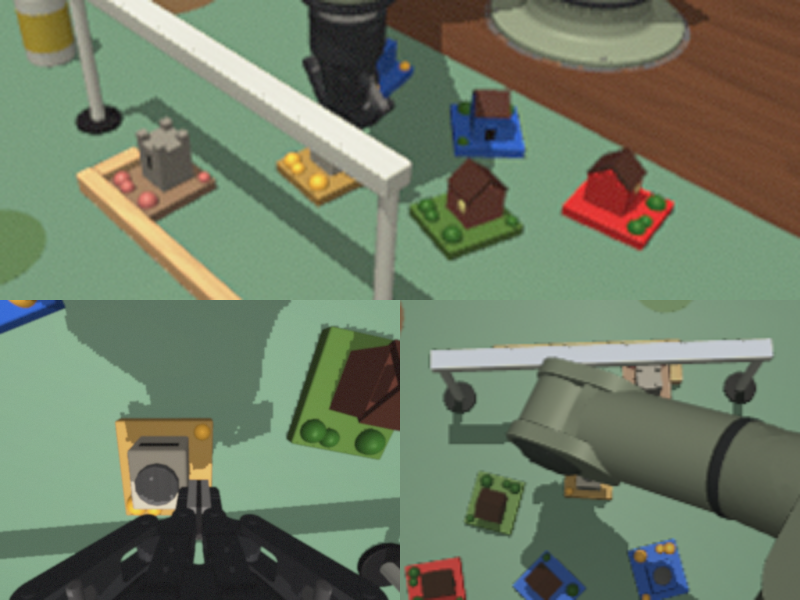

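The bunker tile did move: y went from 28 to 22 mm while the TCP reached y = 0.0496. So the contact is felt, but deeper inside than drawn, about 27.5 mm from the tile centre. I'll continue from what I measure.

>>> {"op": "move_arm", "data": {"deltas": [[-0.0005, -0.005, 0, 0, 0, 0], [-0.0005, -0.005, 0, 0, 0, 0], [0, 0, 0, 0, 0, 0]]}}

```text
clock: 19.15
ee_pos: [0.5206, 0.0394, 0.0078]
tool_rot: [0.0, 0.042, 0.999, 0.001]
contact_force: [0.4, 0.5, -0.9]
finger_gap: -0.0
gripper_force: 0.2
```

```bash
python3 - <<'E'
from h import *
w=cap('wrist');tile(w,.53,.02,0,28); P=cloud(w)
plan((.520,.058),-4.9,.0085,tilt=0)
hs=cv2.cvtColor(w['image'],cv2.COLOR_RGB2HSV).astype(int)
# finger tip points: dark, near TCP, low
m=(w['depth']>0)&(abs(P[...,0]-.52)<.03)&(abs(P[...,1]-.04)<.06)&(P[...,2]<.06)&(hs[...,2]<125)&(hs[...,1]<60)
q=P[m]; print(len(q)); 
for a,b in ((0,.012),(.012,.03),(.03,.05),(.05,.06)):
    k=q[(q[:,2]>=a)&(q[:,2]<b)]
    if len(k): print(a,len(k),k.min(0).round(3),k.max(0).round(3))
E
```

```text
5258 [518.3  12.1] [78.9 89.8] 85.7
t 19.2 pos [0.5206 0.0397 0.0078] tgt [0.52   0.058  0.0085] turn [ 0.003  -0.      0.0008] n 1.0 shift [ 0.0022  0.0182 -0.0007] F [-0.5  0.   0.3] gap 0.0 q [ 0.57  0.94 -1.13  1.96  1.06  0.99  0.4 ]
3557
0 374 [0.49  0.052 0.   ] [0.543 0.1   0.012]
0.012 3 [0.492 0.032 0.012] [0.524 0.054 0.026]
0.03 97 [0.49  0.032 0.034] [0.521 0.034 0.05 ]
0.05 2569 [ 0.49  -0.004  0.05 ] [0.522 0.054 0.06 ]
```

>>> {"op": "move_arm", "data": {"deltas": [[0, 0.003, 0, 0, 0, 0], [0, 0, -0.03, 0, 0, 0], [0, 0, -0.03, 0, 0, 0], [0.007, -0.015, -0.01, 0, 0, 0], [0.008, -0.015, 0, 0, 0, 0], [0, 0, 0, 0, 0, 0]], "fingers": -0.3}}

```text
clock: 19.8
ee_pos: [0.5026, 0.0127, 0.0778]
tool_rot: [-0.0, 0.043, 0.999, 0.001]
contact_force: [0.0, -0.3, -0.3]
finger_gap: 0.654
gripper_force: 0.0
```

```bash
python3 - <<'E'
from h import *
w=cap('wrist');tile(w,.53,.01,0,28)
plan((.508,.013),-4.5,.009,tilt=0)
E
```

```text
3740 [517.6   9.2] [78.5 89.9] 87.2
t 19.85 pos [0.5032 0.0137 0.0779] tgt [0.508 0.013 0.009] turn [ 0.0027  0.0002 -0.0064] n 1.0 shift [-0.0048 -0.0004  0.0689] F [ 0.3 -0.3 -0. ] gap 0.65 q [ 0.69  0.83 -1.24  1.98  0.93  1.06  0.51]
```

>>> {"op": "move_arm", "data": {"deltas": [[-0.0045, -0.004, 0.02, 0, 0, 0.03], [0, 0, 0.02, 0, 0, 0], [0, 0, 0.02, 0, 0, 0], [0, 0, 0.008, 0, 0, 0], [0, 0, 0, 0, 0, 0]]}}

```text
clock: 20.35
ee_pos: [0.5072, 0.0111, 0.0092]
tool_rot: [-0.001, 0.056, 0.998, 0.002]
contact_force: [0.1, -0.4, 0.2]
finger_gap: 0.651
gripper_force: 0.0
```

>>> {"op": "move_arm", "data": {"deltas": [[0, 0, 0, 0, 0, 0], [0, 0, 0, 0, 0, 0], [0, 0, 0, 0, 0, 0], [0, 0, 0, 0, 0, 0]], "fingers": 1}}

```text
clock: 20.75
ee_pos: [0.5083, 0.009, 0.0116]
tool_rot: [0.001, 0.058, 0.998, 0.0]
contact_force: [-6.5, -9.5, 26.0]
finger_gap: 0.336
gripper_force: 30.6
```

```bash
python3 - <<'E'
from h import *
w=cap('wrist');tile(w,.53,.01,0,28)
plan((.508,.0097),-2.8,.009,tilt=0)
E
```

```text
4726 [517.6   9. ] [78.7 89.7] 87.2
t 20.8 pos [0.5083 0.009  0.0116] tgt [0.508  0.0097 0.009 ] turn [ 0.0006  0.002  -0.0663] n 1.0 shift [0.0003 0.0007 0.0026] F [ -6.4 -10.1  26. ] gap 0.34 q [ 0.64  0.92 -1.13  2.    1.05  0.98  0.41]
```

>>> {"op": "move_arm", "data": {"deltas": [[0, 0, -0.002, 0, 0, 0], [-0.005, 0, 0, 0, 0, 0], [-0.005, 0, 0, 0, 0, 0], [-0.005, 0, 0, 0, 0, 0], [0, 0, 0, 0, 0, 0]]}}

```text
clock: 21.3
ee_pos: [0.5233, 0.0087, 0.0118]
tool_rot: [0.0, 0.057, 0.998, 0.002]
contact_force: [1.7, -0.9, 0.9]
finger_gap: 0.332
gripper_force: 29.7
```

```bash
python3 - <<'E'
from h import *
w=cap('wrist');tile(w,.53,.01,0,28)
plan((.508,.0097),-2.8,.009,tilt=0)
E
```

```text
4744 [532.9   8.8] [78.4 90.3] 87.2
t 21.35 pos [0.523  0.0087 0.0118] tgt [0.508  0.0097 0.009 ] turn [ 0.0038  0.0006 -0.0652] n 1.0 shift [0.015  0.0002 0.0028] F [ 1.1 -1.  -0.3] gap 0.33 q [ 0.63  0.93 -1.13  1.96  1.04  0.99  0.44]
```

It now drags along with the tool. Next I'll carry it to the mid position and square it.

>>> {"op": "move_arm", "data": {"deltas": [[-0.008, 0, 0, 0, 0, -0.02], [-0.008, 0, 0, 0, 0, -0.02], [-0.008, 0, 0, 0, 0, -0.02], [-0.008, 0, 0, 0, 0, 0], [-0.008, 0, 0, 0, 0, 0], [-0.008, 0, 0, 0, 0, 0], [-0.006, 0, 0, 0, 0, 0], [0, 0, 0, 0, 0, 0]]}}

```text
clock: 22.15
ee_pos: [0.5773, 0.0048, 0.0119]
tool_rot: [0.001, 0.027, 1.0, 0.002]
contact_force: [1.6, 0.3, 1.8]
finger_gap: 0.338
gripper_force: 30.5
```

```bash
python3 - <<'E'
from h import *
w=cap('wrist');tile(w,.58,.01,0,28)
plan((.575,.006),0.7,.013,tilt=30,dg=0)
E
```

```text
4720 [586.4   5.6] [89.3 79.4] 0.8
t 22.2 pos [0.5769 0.0048 0.0118] tgt [0.575 0.006 0.013] turn [-0.0138 -0.5223 -0.0658] n 5.0 shift [ 0.001   0.0012 -0.0019] F [-0.6 -0.6 -1.1] gap 0.33 q [ 0.6   0.99 -1.12  1.82  1.03  1.06  0.58]
```

>>> {"op": "move_arm", "data": {"deltas": [[0, 0, 0, 0, 0, 0], [0, 0, 0, 0, 0, 0], [0, 0, 0, 0, 0, 0], [0, 0, -0.01, 0, 0, 0], [0, 0, -0.01, -0.002, -0.104, -0.012], [0, 0, 0, -0.002, -0.104, -0.012], [0, 0, 0, -0.002, -0.104, -0.012], [0, 0, 0, -0.002, -0.104, -0.012], [0, 0, 0, -0.002, -0.104, -0.012], [0, 0, 0, 0, 0, 0]], "fingers": -0.3}}

```text
clock: 23.2
ee_pos: [0.5756, 0.0023, 0.0311]
tool_rot: [0.241, -0.002, 0.97, -0.004]
contact_force: [-0.7, -0.3, -0.7]
finger_gap: 0.648
gripper_force: 0.0
```

```bash
python3 - <<'E'
from h import *
w=cap('wrist');tile(w,.58,.01,0,28)
plan((.576,.006),0.8,.013,tilt=30,dg=0)
E
```

```text
4384 [584.3   5.6] [88.5 78.9] 0.3
t 23.25 pos [0.5761 0.0021 0.031 ] tgt [0.576 0.006 0.013] turn [-0.0141 -0.0399 -0.0083] n 1.0 shift [0.009  0.0039 0.0156] F [ 0.1 -0.2  1.2] gap 0.65 q [ 0.64  0.83 -1.06  2.26  1.84  0.76 -0.18]
```

>>> {"op": "move_arm", "data": {"deltas": [[0.005, 0.002, 0.008, -0.014, -0.04, -0.008], [0.004, 0.002, 0.008, 0, 0, 0], [0, 0, 0, 0, 0, 0]]}}

```text
clock: 23.55
ee_pos: [0.5765, 0.0063, 0.0115]
tool_rot: [0.258, -0.006, 0.966, 0.002]
contact_force: [0.7, 0.3, -0.4]
finger_gap: 0.65
gripper_force: 0.0
```

>>> {"op": "move_arm", "data": {"deltas": [[0, 0, 0, 0, 0, 0], [0, 0, 0, 0, 0, 0], [0, 0, 0, 0, 0, 0], [0, 0, 0, 0, 0, 0]], "fingers": 1}}

```text
clock: 23.95
ee_pos: [0.5769, 0.0063, 0.013]
tool_rot: [0.26, -0.006, 0.966, 0.002]
contact_force: [-0.5, -0.5, 2.9]
finger_gap: 0.439
gripper_force: 25.1
```

```bash
python3 - <<'E'
from h import *
w=cap('wrist');tile(w,.58,.01,0,28)
plan((.576,.006),0.8,.013,tilt=30,dg=0)
E
```

```text
4146 [595.6  -5.3] [102.9 110.6] 89.6
t 24.0 pos [0.577  0.0063 0.013 ] tgt [0.576 0.006 0.013] turn [ 0.0003  0.0023 -0.0011] n 1.0 shift [ 0.0008 -0.0003 -0.0005] F [-0.7  0.3  3.8] gap 0.44 q [ 0.64  0.9  -1.06  2.29  2.    0.81 -0.29]
```

>>> {"op": "move_arm", "data": {"deltas": [[-0.0082, 0, 0.0047, 0, 0, 0], [-0.0082, 0, 0.0047, 0, 0, 0], [-0.0082, 0, 0.0047, 0, 0, 0], [-0.0082, 0, 0.0047, 0, 0, 0], [-0.0082, 0, 0.0047, 0, 0, 0], [-0.0082, 0, 0.0047, 0, 0, 0], [-0.0082, 0, 0.0047, 0, 0, 0], [-0.0082, 0, 0.0047, 0, 0, 0], [-0.0082, 0, 0.0047, 0, 0, 0], [0, 0, 0, 0, 0, 0]]}}

```text
clock: 25.0
ee_pos: [0.6629, 0.0073, 0.0132]
tool_rot: [0.26, -0.006, 0.966, 0.002]
contact_force: [1.8, -1.2, 0.5]
finger_gap: 0.437
gripper_force: 25.3
```

>>> {"op": "move_arm", "data": {"deltas": [[-0.0035, 0, 0.002, 0, 0, 0], [-0.0035, 0, 0.002, 0, 0, 0], [0, 0, 0, 0, 0, 0]]}}

```text
clock: 25.3
ee_pos: [0.6696, 0.0071, 0.0132]
tool_rot: [0.26, -0.006, 0.966, 0.002]
contact_force: [-5.0, -2.6, 7.8]
finger_gap: 0.44
gripper_force: 37.8
```

>>> {"op": "move_arm", "data": {"deltas": [[0, -0.003, 0, 0, 0, 0], [0, -0.002, 0, 0, 0, 0], [0, 0, 0, 0, 0, 0]]}}

```text
clock: 25.6
ee_pos: [0.6688, 0.0051, 0.0133]
tool_rot: [0.259, -0.008, 0.966, 0.004]
contact_force: [-9.9, 9.3, 8.3]
finger_gap: 0.442
gripper_force: 38.3
```

```bash
python3 - <<'E'
from h import *
plan((.667,.0),0.7,.013,tilt=30,dg=0)
c=cap('scene'); tile(c,.71,.0,18,30,.04); tile(c,.68,.0,14,30,.055)
w=cap('wrist'); tile(w,.68,.0,14,30,.055)
E
```

```text
t 25.6 pos [0.6688 0.0051 0.0133] tgt [0.667 0.    0.013] turn [0.0059 0.0011 0.0021] n 1.0 shift [ 0.0018 -0.0051 -0.0007] F [-9.9  9.3  8.3] gap 0.44 q [ 0.58  0.92 -0.99  2.07  1.87  0.71 -0.07]
165 [693.9   0.9] [44.8 79.3] 2.1
336 [674.5   3.2] [83.5 89.3] 2.1
4390 [675.6  -5.4] [ 91.3 102.7] 2.6
```

>>> {"op": "move_arm", "data": {"deltas": [[0, 0, 0, 0, 0, 0], [0, 0, 0, 0, 0, 0], [0, 0, 0, 0, 0, 0], [0, 0, -0.02, 0, 0, 0], [0, 0, -0.02, 0, 0, 0], [0, 0, -0.03, 0, 0, 0], [0, 0, -0.03, 0, 0, 0], [0.02, 0.01, -0.02, 0, 0.1, 0], [0.02, 0.02, 0, 0, 0.1, 0], [0.03, 0.03, 0, 0, 0.1, 0], [0.03, 0.03, 0, 0, 0.1, 0], [0.01, 0.03, 0, 0, 0.1, 0], [0, 0.03, 0, 0, 0, 0], [0, 0, 0, 0, 0, 0]], "fingers": -0.25}}

```text
clock: 27.1
ee_pos: [0.5115, 0.1511, 0.077]
tool_rot: [0.024, -0.008, 1.0, 0.001]
contact_force: [-0.4, -1.3, 0.7]
finger_gap: 0.623
gripper_force: 0.0
```

```bash
python3 - <<'E'
from h import *
plan((.4605,.183),-15.8,.024,tilt=0)
c=cap('scene'); np.savez('s3.npz',**c)
tile(c,.677,.0,14,30,.06)
P=cloud(c); w=cap('wrist'); tile(w,.47,.18,30,75,.07)
b=cv2.resize(c['image'][150:260,150:300],(800,587),interpolation=cv2.INTER_CUBIC)
cv2.imwrite('pics/j.png',b[:,:,::-1])
E
```

```text
t 27.1 pos [0.5115 0.1511 0.077 ] tgt [0.4605 0.183  0.024 ] turn [0.0079 0.0476 0.2915] n 3.0 shift [0.0578 0.0168 0.053 ] F [-0.4 -1.3  0.7] gap 0.62 q [ 0.37  0.79 -1.14  1.95  0.92  0.99  0.37]
335 [675.1   3.7] [84.6 87.5] 3.2
3638 [469.1 179.5] [77.6 87.4] 74.2
```

View pics/j.png

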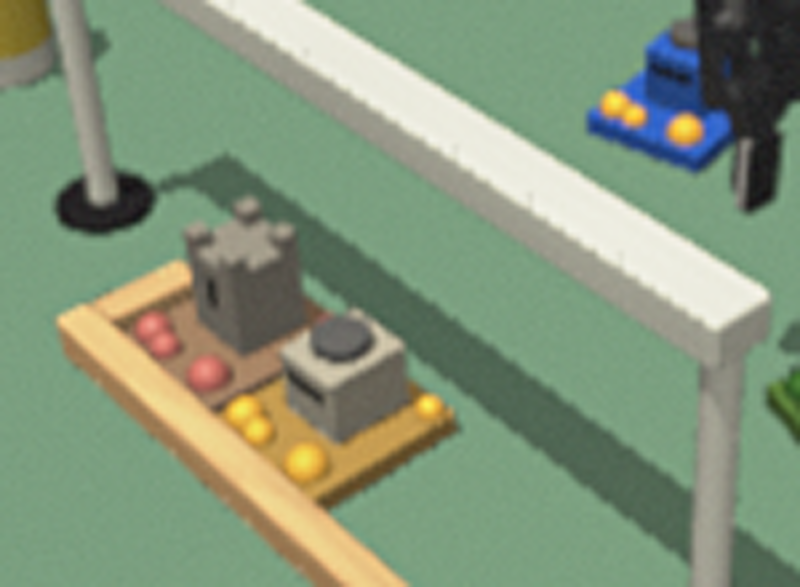

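The tower and bunker are flush in the corner. Now the cottage.

>>> {"op": "move_arm", "data": {"deltas": [[0, 0, -0.015, 0, 0.047, 0], [0.01, 0, 0, 0, 0, 0.098], [0.01, 0, 0, 0, 0, 0.097], [0.01, 0, 0, 0, 0, 0.097], [0.014, 0.009, 0, 0, 0, 0], [0.014, 0.009, 0, 0, 0, 0], [0, 0, 0, 0, 0, 0]]}}

```text
clock: 27.9
ee_pos: [0.4586, 0.1744, 0.0919]
tool_rot: [0.001, 0.139, 0.99, -0.001]
contact_force: [0.2, -0.7, -0.6]
finger_gap: 0.626
gripper_force: 0.0
```

```bash
python3 - <<'E'
from h import *
plan((.4605,.183),-15.8,.020,tilt=0)
w=cap('wrist'); tile(w,.47,.18,30,75,.07)
E
```

```text
t 27.9 pos [0.4586 0.1744 0.0919] tgt [0.4605 0.183  0.02  ] turn [-0.0017  0.0022 -0.0034] n 1.0 shift [0.0005 0.0088 0.0719] F [ 0.2 -0.7 -0.6] gap 0.63 q [ 0.31  0.71 -1.12  2.    0.8   0.96  0.06]
3089 [468.8 180.1] [77.  88.1] 74.1
```

>>> {"op": "move_arm", "data": {"deltas": [[0, 0.008, 0, 0, 0, 0], [0, 0, 0.02, 0, 0, 0], [0, 0, 0.02, 0, 0, 0], [0, 0, 0.02, 0, 0, 0], [0, 0, 0.01, 0, 0, 0], [0, 0, 0, 0, 0, 0]]}}

```text
clock: 28.55
ee_pos: [0.4615, 0.1817, 0.0208]
tool_rot: [-0.0, 0.14, 0.99, -0.001]
contact_force: [0.2, 0.5, 1.0]
finger_gap: 0.625
gripper_force: 0.0
```

>>> {"op": "move_arm", "data": {"deltas": [[0, 0, 0, 0, 0, 0], [0, 0, 0, 0, 0, 0], [0, 0, 0, 0, 0, 0], [0, 0, 0, 0, 0, 0]], "fingers": 1}}

```text
clock: 28.95
ee_pos: [0.462, 0.182, 0.0222]
tool_rot: [0.001, 0.14, 0.99, -0.001]
contact_force: [-0.3, -2.6, 7.1]
finger_gap: 0.459
gripper_force: 25.9
```

```bash
python3 - <<'E'
from h import *
plan((.575,.089),0.7,.020,tilt=0)
w=cap('wrist'); tile(w,.47,.18,30,75,.07)
E
```

```text
t 28.95 pos [0.462  0.182  0.0222] tgt [0.575 0.089 0.02 ] turn [-0.0015  0.0021 -0.2924] n 3.0 shift [-0.1118 -0.0944  0.0022] F [-0.3 -2.6  7.1] gap 0.46 q [ 0.22  0.81 -1.01  2.03  0.94  0.87 -0.05]
4102 [469.1 180.3] [77.7 89.3] 74.4
```

>>> {"op": "move_arm", "data": {"deltas": [[0, 0, 0, 0, 0, -0.058], [0, 0, 0, 0, 0, -0.058], [0, 0, 0, 0, 0, -0.058], [0, 0, 0, 0, 0, -0.058], [0, 0, 0, 0, 0, -0.058], [-0.011, -0.009, 0, 0, 0, 0], [-0.011, -0.009, 0, 0, 0, 0], [-0.011, -0.009, 0, 0, 0, 0], [-0.011, -0.009, 0, 0, 0, 0], [-0.011, -0.009, 0, 0, 0, 0], [-0.011, -0.009, 0, 0, 0, 0], [-0.011, -0.009, 0, 0, 0, 0], [-0.011, -0.009, 0, 0, 0, 0], [-0.011, -0.009, 0, 0, 0, 0], [-0.011, -0.009, 0, 0, 0, 0], [0, 0, 0, 0, 0, 0]]}}

```text
clock: 30.6
ee_pos: [0.5743, 0.0919, 0.0223]
tool_rot: [0.001, -0.004, 1.0, -0.001]
contact_force: [6.3, -7.8, 12.6]
finger_gap: 0.457
gripper_force: 26.6
```

>>> {"op": "move_arm", "data": {"deltas": [[0, 0, 0, 0, 0, 0], [0, 0, 0, 0, 0, 0], [0, 0, 0, 0, 0, 0], [0, 0, -0.005, 0, -0.1, 0], [0, 0, 0, 0, -0.1, 0], [0, 0, 0, 0, -0.1, 0], [0, 0, 0, 0, -0.1, 0], [0, 0, 0, 0, -0.1, 0], [0, 0, 0, 0, -0.1, 0], [0, 0, 0, 0, 0, 0]], "fingers": -0.3}}

```text
clock: 31.6
ee_pos: [0.5712, 0.091, 0.025]
tool_rot: [0.273, -0.006, 0.962, -0.004]
contact_force: [0.0, 0.5, -0.8]
finger_gap: 0.653
gripper_force: 0.0
```

```bash
python3 - <<'E'
from h import *
w=cap('wrist'); tile(w,.58,.09,30,75,.07)
plan((.575,.089),0.7,.024,tilt=35)
E
```

```text
4169 [580.2  92.2] [88.1 78.2] 0.5
t 31.65 pos [0.5717 0.0904 0.0249] tgt [0.5859 0.0891 0.024 ] turn [-0.0123 -0.0618  0.0032] n 1.0 shift [-0.0111 -0.0014  0.0088] F [ 0.7 -0.2  0.3] gap 0.65 q [ 0.31  0.79 -0.91  2.3   1.98  0.81 -0.55]
```

>>> {"op": "move_arm", "data": {"deltas": [[-0.0045, 0.001, 0.004, -0.006, -0.03, 0], [-0.0045, 0.001, 0.004, -0.006, -0.03, 0], [0, 0, 0, 0, 0, 0]]}}

```text
clock: 31.95
ee_pos: [0.5851, 0.0915, 0.0231]
tool_rot: [0.3, -0.006, 0.954, 0.001]
contact_force: [-0.0, 0.4, 0.2]
finger_gap: 0.647
gripper_force: 0.0
```

>>> {"op": "move_arm", "data": {"deltas": [[0, 0, 0, 0, 0, 0], [0, 0, 0, 0, 0, 0], [0, 0, 0, 0, 0, 0], [0, 0, 0, 0, 0, 0]], "fingers": 1}}

```text
clock: 32.35
ee_pos: [0.5852, 0.0918, 0.024]
tool_rot: [0.301, -0.006, 0.954, 0.001]
contact_force: [-1.0, -0.8, 1.6]
finger_gap: 0.451
gripper_force: 25.5
```

```bash
python3 - <<'E'
from h import *
w=cap('wrist'); tile(w,.58,.09,30,75,.07)
plan((.665,.0885),0.7,.024,tilt=35)
E
```

```text
4672 [580.3  92.5] [78.4 88.6] 89.9
t 32.4 pos [0.5852 0.0919 0.0239] tgt [0.6759 0.0886 0.024 ] turn [-0.0014  0.0012  0.0013] n 1.0 shift [-0.0743 -0.0044  0.052 ] F [-0.4 -1.2  1.7] gap 0.46 q [ 0.32  0.83 -0.92  2.32  2.1   0.87 -0.63]
```

>>> {"op": "move_arm", "data": {"deltas": [[-0.0082, 0, 0.0057, 0, 0, 0], [-0.0082, 0, 0.0057, 0, 0, 0], [-0.0082, 0, 0.0057, 0, 0, 0], [-0.0082, 0, 0.0057, 0, 0, 0], [-0.0082, 0, 0.0057, 0, 0, 0], [-0.0082, 0, 0.0057, 0, 0, 0], [-0.0082, 0, 0.0057, 0, 0, 0], [-0.0082, 0, 0.0057, 0, 0, 0], [-0.0041, 0, 0.0029, 0, 0, 0], [0, 0, 0, 0, 0, 0]]}}

```text
clock: 33.4
ee_pos: [0.6706, 0.0931, 0.0241]
tool_rot: [0.301, -0.006, 0.953, 0.001]
contact_force: [0.3, -0.3, -2.4]
finger_gap: 0.456
gripper_force: 25.4
```

>>> {"op": "move_arm", "data": {"deltas": [[-0.0033, 0, 0.0023, 0, 0, 0], [-0.0033, 0, 0.0023, 0, 0, 0], [0, 0, 0, 0, 0, 0]]}}

```text
clock: 33.7
ee_pos: [0.678, 0.0933, 0.0241]
tool_rot: [0.301, -0.006, 0.954, 0.001]
contact_force: [0.6, 0.1, -1.3]
finger_gap: 0.457
gripper_force: 25.4
```

>>> {"op": "move_arm", "data": {"deltas": [[0, -0.003, 0, 0, 0, 0], [0, -0.003, 0, 0, 0, 0], [0, -0.003, 0, 0, 0, 0], [0, 0, 0, 0, 0, 0]]}}

```text
clock: 34.1
ee_pos: [0.6782, 0.0838, 0.0242]
tool_rot: [0.301, -0.006, 0.954, 0.001]
contact_force: [0.4, 0.9, -1.0]
finger_gap: 0.455
gripper_force: 25.5
```

```bash
python3 - <<'E'
from h import *
plan((.665,.080),0.7,.024,tilt=35)
c=cap('scene'); tile(c,.677,.08,30,75,.07); tile(c,.677,.0,14,30,.06)
E
```

```text
t 34.1 pos [0.6782 0.0838 0.0242] tgt [0.6759 0.0801 0.024 ] turn [-0.0011  0.0012  0.001 ] n 1.0 shift [ 0.002  -0.0036 -0.0012] F [ 0.4  0.9 -1. ] gap 0.46 q [ 0.32  0.85 -0.84  2.1   2.02  0.73 -0.42]
365 [674.9  85.9] [82.8 79.7] 3.3
220 [689.8   3.7] [51.3 87.3] 0.5
```

Now push against the rail, then close up against the bunker, in small steps.

>>> {"op": "move_arm", "data": {"deltas": [[-0.0025, 0, 0.0017, 0, 0, 0], [-0.0025, 0, 0.0017, 0, 0, 0], [0, 0, 0, 0, 0, 0]]}}

```text
clock: 34.45
ee_pos: [0.6828, 0.084, 0.024]
tool_rot: [0.3, -0.006, 0.954, 0.001]
contact_force: [-20.9, -4.9, 15.8]
finger_gap: 0.454
gripper_force: 32.0
```

>>> {"op": "move_arm", "data": {"deltas": [[0, -0.002, 0, 0, 0, 0], [0, -0.002, 0, 0, 0, 0], [0, 0, 0, 0, 0, 0]]}}

```text
clock: 34.75
ee_pos: [0.6829, 0.0834, 0.0245]
tool_rot: [0.301, -0.008, 0.954, 0.003]
contact_force: [-15.2, 9.7, 10.5]
finger_gap: 0.453
gripper_force: 31.4
```

>>> {"op": "move_arm", "data": {"deltas": [[-0.0016, -0.001, 0.0011, 0, 0, 0], [0, -0.001, 0, 0, 0, 0], [0, 0, 0, 0, 0, 0]]}}

```text
clock: 35.05
ee_pos: [0.6838, 0.0835, 0.0246]
tool_rot: [0.3, -0.009, 0.954, 0.005]
contact_force: [-25.7, 13.6, 21.7]
finger_gap: 0.456
gripper_force: 33.2
```

```bash
python3 - <<'E'
from h import *
plan((.665,.080),0.7,.024,tilt=35)
c=cap('scene'); tile(c,.677,.08,30,75,.07); tile(c,.677,.0,14,30,.06)
E
```

```text
t 35.05 pos [0.6838 0.0835 0.0246] tgt [0.6759 0.0801 0.024 ] turn [ 0.0074 -0.001   0.0049] n 1.0 shift [ 0.0068 -0.0032 -0.0041] F [-25.7  13.6  21.7] gap 0.46 q [ 0.32  0.85 -0.83  2.09  2.01  0.71 -0.4 ]
365 [673.3  85.7] [79.6 84.9] 89.9
215 [689.6   3.1] [51.9 87.8] 1.1
```

>>> {"op": "move_arm", "data": {"deltas": [[0.0025, 0, -0.0017, 0, 0, 0], [0.0016, 0, -0.0011, 0, 0, 0], [0, 0, 0, 0, 0, 0]]}}

```text
clock: 35.4
ee_pos: [0.6812, 0.0802, 0.0246]
tool_rot: [0.301, -0.007, 0.953, 0.003]
contact_force: [0.2, 8.9, -0.2]
finger_gap: 0.452
gripper_force: 30.5
```

>>> {"op": "move_arm", "data": {"deltas": [[0, -0.002, 0, 0, 0, 0], [0, 0, 0, 0, 0, 0]]}}

```text
clock: 35.6
ee_pos: [0.6812, 0.0797, 0.0249]
tool_rot: [0.302, -0.008, 0.953, 0.004]
contact_force: [-1.6, 12.9, 2.8]
finger_gap: 0.454
gripper_force: 30.9
```

>>> {"op": "move_arm", "data": {"deltas": [[0, -0.002, 0, 0, 0, 0], [0, 0, 0, 0, 0, 0]]}}

```text
clock: 35.8
ee_pos: [0.6812, 0.0793, 0.0252]
tool_rot: [0.302, -0.009, 0.953, 0.005]
contact_force: [-2.6, 19.1, 4.6]
finger_gap: 0.455
gripper_force: 31.4
```

>>> {"op": "move_arm", "data": {"deltas": [[0, 0.001, 0, 0, 0, 0], [-0.0016, 0.001, 0.0011, 0, 0, 0], [-0.0016, 0, 0.0011, 0, 0, 0], [0, 0, 0, 0, 0, 0]]}}

```text
clock: 36.2
ee_pos: [0.6838, 0.0801, 0.0247]
tool_rot: [0.301, -0.008, 0.954, 0.004]
contact_force: [-16.8, 12.1, 15.5]
finger_gap: 0.457
gripper_force: 32.3
```

>>> {"op": "move_arm", "data": {"deltas": [[0, 0, 0, 0, 0, 0], [0, 0, 0, 0, 0, 0], [0, 0, 0, 0, 0, 0], [0, 0, -0.02, 0, 0, 0], [0, 0, -0.02, 0, 0, 0], [0, 0, -0.03, 0, 0, 0], [0, 0, -0.04, 0, 0, 0], [0.02, 0, -0.04, 0, 0, 0], [0, 0, 0, 0, 0, 0]], "fingers": -0.15}}

```text
clock: 37.1
ee_pos: [0.5803, 0.0747, 0.138]
tool_rot: [0.302, -0.007, 0.953, 0.0]
contact_force: [0.6, -0.9, -1.0]
finger_gap: 0.575
gripper_force: 0.0
```

```bash
python3 - <<'E'
from h import *
O=np.array([.7225,-.119]);a=.012;R=np.array([[np.cos(a),np.sin(a)],[-np.sin(a),np.cos(a)]])
for n in ('scene','wrist'):
    c=cap(n); P=cloud(c); hsv=cv2.cvtColor(c['image'],cv2.COLOR_RGB2HSV).astype(int)
    F=(P[...,:2]-O)@R.T*1000; m0=(c['depth']>0)&(P[...,2]>.008)&(P[...,2]<.019)&(F[...,0]>-110)&(F[...,0]<5)&(F[...,1]>-5)&(F[...,1]<260)
    for nm,lo,hi in (('earth',0,14),('ochre',14,28),('green',30,75)):
        m=m0&(hsv[...,0]>=lo)&(hsv[...,0]<hi)&(hsv[...,1]>60)
        m=cv2.morphologyEx(m.astype(np.uint8),cv2.MORPH_OPEN,np.ones((3,3)))
        k,l,s,_=cv2.connectedComponentsWithStats(m)
        if k<2: continue
        q=F[l==1+s[1:,4].argmax()]; r=cv2.minAreaRect(q.astype(np.float32)); print(n,nm,len(q),np.round(np.percentile(q,[.5,99.5],axis=0),1).tolist(),np.round(r[0],1),np.round(r[1],1),round(r[2],1))
    if n=='scene': cv2.imwrite('pics/k.png',cv2.resize(c['image'][150:270,150:310],(800,600),interpolation=cv2.INTER_CUBIC)[:,:,::-1])
E
```

```text
scene ochre 189 [[-55.0, 80.3], [-6.9, 161.5]] [-29.4 120.9] [48.2 82.6] 4.5
scene green 227 [[-90.8, 219.8], [-7.5, 241.6]] [-49.9 230.7] [22.9 84.8] 88.0
wrist earth 125 [[-29.5, 56.2], [-8.2, 79.3]] [-19.9  66.8] [23.9 17.7] 67.5
wrist ochre 1855 [[-92.0, 77.3], [1.0, 163.4]] [-45.4 120.6] [91.1 94.4] 90.0
wrist green 1742 [[-90.8, 161.4], [-8.2, 240.7]] [-47.3 201.2] [87.8 80.1] 0.7
```

View pics/k.png

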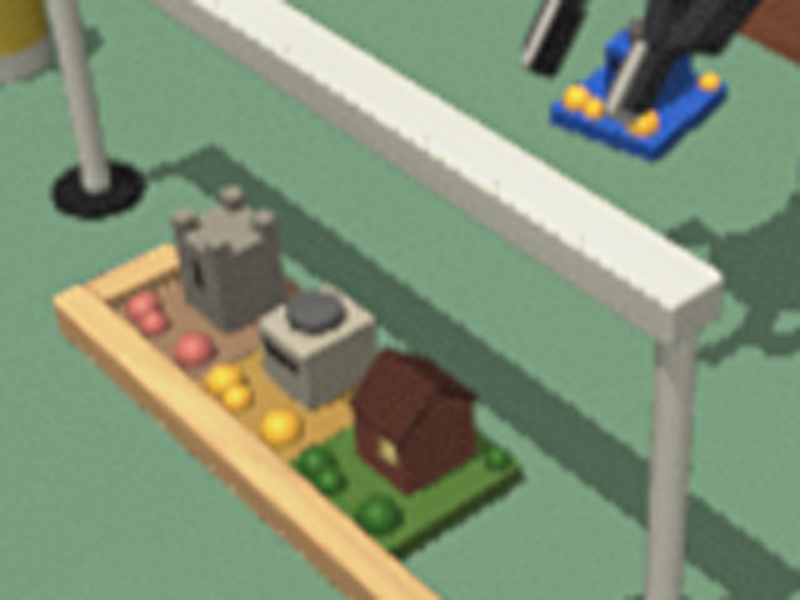

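The last picture shows all three tiles flush with the rail and closed up, from the tower at (230,250) through the bunker at (310,350) to the cottage at (420,420). The measured row centres are about 120 mm and 201 mm, with rear edges at -91 mm, all within tolerance. The gripper is clear, so I'm handing in.

```bash
python3 -c "
from h import *
print(workorder.sign_off())"
```

```text
the job is handed in; nothing more can be done
None
```

I handed the job in at about 37 s of the 72 s: the tower, bunker and cottage tiles stand in one closed row, flush to the rail and starting at the end stop, measured within tolerance, but sign-off returned no verdict; the bunker's block could not be gripped at normal height, so I pushed and gripped that tile lower down.

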